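Twist the blue ink cup home in its holder

ROBOT

A 6-joint arm with a two-finger parallel gripper is mounted at the origin on a cart in front of the work surface, level with it; the furniture and walls round the work are solid. World frame = base frame: x ahead of the robot, y to its left, z up, the work surface at z = 0. Lengths are in mm, angles in rad, forces in N, time in s.
With the tool pointing down it reaches from about 375 to 825 mm from the base axis. Payload 5.5 kg.
Tool frame: the origin (TCP) lies between the finger pads; the fingertips stand 25 mm ahead of it and the grasp point (between the pads) lies 6 mm ahead of it; x points along the fingers, y is the direction in which the jaws open and shut, and the axes are right-handed (so a half turn about x gives the same grasp; the last joint's range is limited). The gripper opens to 85 mm and grips with 20 to 120 N. Pads are 22 mm wide; open, the fingers measure 114 mm over their backs; the gripper's body (76 mm by 85 mm) begins 54 mm behind the grasp point. The pads swing forward as they close: fully open they stand 13 mm farther back than shut.
Start: joints at [1.192, 0.314, -0.047, 1.21, 0, 1.571], TCP at [221.88, 557.462, 256.299] pointing down, gripper open.
Joint ranges: [-2.67, 2.67], [-0.69, 1.73], [-1.03, 1.25], [-2.08, 2.16], [-1.42, 1.45], [-3.14, 3.14]. Speed limits (rad/s): [2.39, 2.39, 3.01, 3.14, 3.14, 3.14].

INTERFACE

Orientations are given as a unit quaternion [w, x, y, z].
In Python, from station import env, hand, kin, snapshot, camera_model gives the robot as it stands. Calls block until the motion is done:
- env.move_ptp(position, orientation): joint-space move of the TCP to a pose.
- env.line_to(position, vel=150, frame=None): straight line of the TCP; frame=None keeps the orientation; vel is the mean speed in mm/s.
- env.set_joints(angles): joint-space move.
- hand.command_gripper(opening, newtons=None): opening from 0.0 (shut) to 1.0 (fully open); newtons is the grip in N (None keeps the last); returns when the fingers have stopped.
- env.hold(seconds).
- kin.ik(position, orientation): joint angles nearest the present ones, or None.
- env.state(): the state.
- snapshot(name): name is "scene" or "side" or "wrist"; returns the picture (400x640x3 uint8, blue, green, red); there is no depth.
- camera_model(name): a dict with "fovy" (degrees; the focal length in pixels is half the picture's height over the tangent of half this angle, whatever the lens; pixels are square), "cx", "cy" (the principal point, pixels), "eye" and "attitude" of the camera in the world; the wrist camera has in their place "hand_eye" (4x4, takes a point from camera to tool coordinates, whose origin is the TCP and whose axes are the tool frame's). Camera axes: x right, y down, z forward; pixel columns grow to the right and rows downward; lengths in mm; the calibration is good to about 2 mm. The wrist camera is an equidistant fisheye: a pixel r from the principal point sees the ray r / f radians off the axis. A picture is of the moment at which its call begins: read the wrist's pose just before it. camera_model takes no time and is no camera call.
A pose or a line that the arm cannot do raises env.Unreachable and nothing moves.
- env.sign_off(): hands the job in, once; it reports no verdict.
The state is a dict: "clock": time; "qpos": joint angles; "qd": joint speeds; "effort": joint torques, N m; "position": TCP position; "eef_rot": TCP orientation; "contact_force": force on the tool from outside, world axes, zero at the start; "ft_torque": the same for the moment, N m; "gripper_width": opening from 0.0 (shut) to 1.0 (fully open).
Only numpy, scipy, OpenCV 4.12 (cv2) and the standard library are available. Lean on these libraries where they do the work, as an engineer would, in place of code of your own. Each camera call takes 0.05 s, during which the arm holds its last target.

TASK

Load the blue ink cup into the round holder: start it in the mouth with its grip bar turned well away (about 60 degrees) from the line of the holder's two white ribs, then press and twist it down past the grippy shoes until it bottoms out, upright, with the bar in line with the ribs. Let go of it, and leave the black cup where it stands.

Things in the scene. Friction and masses are not known exactly. Their poses are not given: they have to be found in the camera images.
- blue_cup: Closed blue plastic ink cup, 78 mm high, 0.12 kg, standing loose. Origin: centre of its flat underside, z up. From the bottom: a cone widening from 20 mm radius to 26 mm at 20 mm up; a cylinder of 26 mm radius up to 46 mm; a flange of 32 mm radius from 46 to 52 mm; the grip bar from 52 to 78 mm.
- blue_bar (a point): Middle of the blue cup's grip bar, 65 mm above the underside, on the axis. The bar is 46 mm long along the cup's x, 14 mm thick along y, 26 mm high; grip it across the 14 mm. It looks the same either way round. Axes as the cup's.
- black_cup: A cup of the same shape and size in black plastic, not wanted, to be left standing. Same frame as the blue cup's. Which cup is left of the holder and which right varies. The left one stands in front of a 0.6 m tall wall of cartons whose near corner is about x 0.62, y 0.08 in the world; keep the arm clear of it.
- holder: Fixed holder: 108 mm square grey base plate with an upright aluminium tube of 42 mm outer radius. Origin: centre of its underside, on the table, z up. Two white upright ribs on the outside of the tube stand on its +x and -x sides: the line through them is its x axis. The flat floor inside is 4 mm up; there the underside of a cup that is fully home rests.
- mouth (a point): Centre of the holder's rim, 53 mm above its origin. The mouth narrows from 37 mm radius at the rim to 29 mm at 9 mm down. Four sprung rubber shoes, 11 to 27 mm below the rim, 23.5 mm from the axis, yield outward. The cup's cone lands on them, underside 23 mm below the rim; from there it must be forced 26 mm down against friction (17 to 30 N pushed straight, 10 to 24 N while turning, either way). It stays where pushed.
Things that resemble listed ones, but are neither listed nor needed, are in the scene too. Several things have the shape of the blue_cup; the one meant has the colours described above.

How it is judged (in metres and radians):
On the way:
1. the blue cup is started upright in the holder's mouth (underside 14 to 45 mm above the holder's origin, within 12 mm of its axis) with its bar at least 35 degrees off the line of the ribs (horizontal distance between blue_cup and holder below 0.012 m and z of blue_cup in the frame of holder between 0.014 and 0.045 m and angle between the x axis of blue_cup and the x axis of holder, either way round above 0.61 rad), for 0.1 s.
At the end, for the whole second after the job is handed in: The blue cup stands at rest in the holder, bottomed out (underside less than 8 mm above the holder's origin; 4 mm is the floor), within 8 mm of its axis, upright within 7 degrees, its bar within 15 degrees of the line of the two white ribs (horizontal distance between blue_cup and holder below 0.008 m and z of blue_cup in the frame of holder below 0.008 m and angle between blue_cup's own z axis and vertical below 0.12 rad and angle between the x axis of blue_cup and the x axis of holder, either way round below 0.26 rad and linear speed of blue_cup below 0.02 m/s); the robot touches nothing.
It fails at once if the black cup is moved more than 30 mm (distance of black_cup from where it was at the start of the episode above 0.03 m).
It also fails if it takes over 45 s, if anything falls off the work surface, if the arm or the gripper's body presses on something with over 40 N, if the wrist force passes 120 N, or if a joint passes its speed limit or range.

## Working session

There is one attempt and no reset: what is moved stays moved. The work goes in short steps, each a Python script; the robot and the scene stay as the last script left them, time stands still between calls to the robot, and variables do not carry over. Pictures are saved under pics/ and viewed, and the job is handed in when it is done.

```bash
ls; mkdir -p pics; python3 - <<'E'
from station import env, hand, kin, snapshot, camera_model
import cv2
for n in ["scene","side","wrist"]:
    cv2.imwrite(f"pics/{n}0.png",snapshot(n)); print(n,camera_model(n))
s=env.state(); print(s)
E
```

```text
pics
scene {'fovy': 54.59604410761486, 'cx': 324.68822793350046, 'cy': 201.74256151016587, 'eye': array([ 137.58659408, -547.82256847,  745.60977201]), 'attitude': array([-0.30422036,  0.90390165, -0.28228225,  0.1035785 ])}
side {'fovy': 47.36325300356423, 'cx': 317.53336978357976, 'cy': 192.52153460093606, 'eye': array([ 104.71144043, -801.63947957,  384.2438641 ]), 'attitude': array([-0.55178786,  0.80468494, -0.17571893,  0.13090131])}
wrist {'fovy': 65.70646984690485, 'cx': 318.19947309696533, 'cy': 201.04608244245603, 'hand_eye': array([[ 1.09881258e-03, -3.22031020e-01,  9.46728480e-01,
        -1.18370724e+02],
       [ 9.99998747e-01,  1.43302694e-03, -6.73194146e-04,
        -9.41028877e-01],
       [-1.13989802e-03,  9.46728033e-01,  3.22032191e-01,
        -8.36300225e+01],
       [ 0.00000000e+00,  0.00000000e+00,  0.00000000e+00,
         1.00000000e+00]])}
{'clock': 0.15, 'qpos': array([ 1.19203845e+00,  3.14063239e-01, -4.78494816e-02,  1.21021042e+00,
        1.61924345e-05,  1.57080114e+00]), 'qd': array([ 0.00061079, -0.00030811,  0.00210412, -0.00103341,  0.00074561,
        0.00048618]), 'effort': array([ 4.02773026e-05, -5.40044618e+01,  3.40059364e+01,  1.32642867e-02,
        3.01897865e-05,  1.09392619e-05]), 'position': array([221.70135626, 557.08954639, 255.63278052]), 'eef_rot': array([ 0.69437026,  0.13265414,  0.69455811, -0.13357341]), 'contact_force': array([ 0.00258488,  0.3338776 , -1.12782255]), 'ft_torque': array([ 0.02283246, -0.01363448, -0.06766267]), 'gripper_width': 0.999402625930506}
```

View pics/scene0.png

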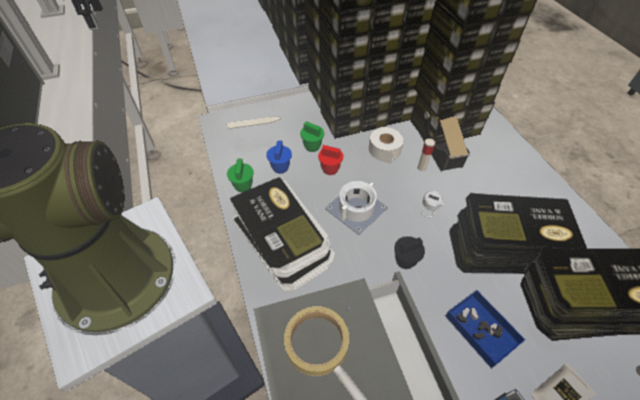

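View pics/side0.png

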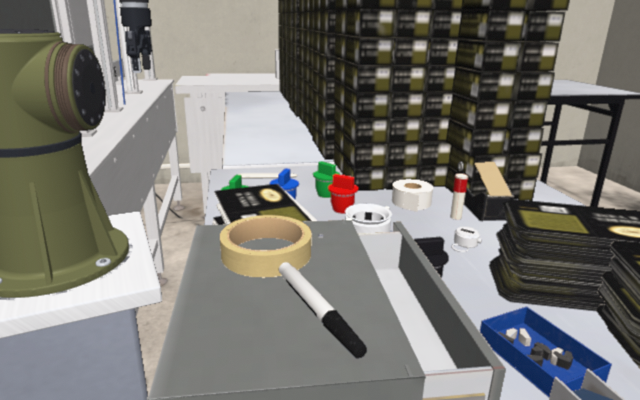

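View pics/wrist0.png

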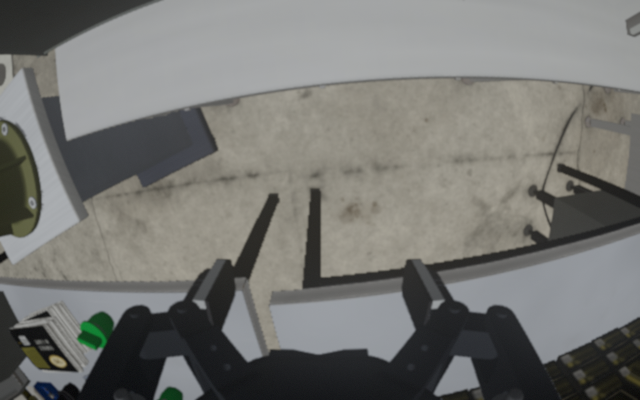

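The scene view shows these cup-shaped things: green (240,175), blue (279,157), green (312,136), red (330,159) and black (409,250). A blue tray at (485,330) shares the colour. The blue cup is (279,157), and the holder is at (357,203). I'll check that in a close crop and make first estimates.

```bash
cat > h.py <<'E'
import numpy as np, cv2
from scipy.spatial.transform import Rotation as R
from station import env, hand, kin, snapshot, camera_model
def rot(q): return R.from_quat([q[1],q[2],q[3],q[0]]).as_matrix()
def quat(M):
    q=R.from_matrix(M).as_quat(); return [q[3],q[0],q[1],q[2]]
def down(a):
    """tool x down, tool y (jaw) at world yaw a"""
    x=np.array([0,0,-1.]); y=np.array([np.cos(a),np.sin(a),0]); return quat(np.c_[x,y,np.cross(x,y)])
def cam(name,st=None):
    m=camera_model(name); f=200/np.tan(np.radians(m['fovy']/2))
    if name=='wrist':
        T=np.array(m['hand_eye']); Rt=rot(st['eef_rot']); return f,m['cx'],m['cy'],Rt@T[:3,:3],Rt@T[:3,3]+st['position'],True
    return f,m['cx'],m['cy'],rot(m['attitude']),np.array(m['eye']),False
def cast(c,uv,z):
    f,cx,cy,Rm,e,fish=c; uv=np.atleast_2d(uv).astype(float)
    d=(uv-[cx,cy])/f
    if fish:
        r=np.linalg.norm(d,axis=1); v=np.c_[d*(np.sin(r)/np.maximum(r,1e-9))[:,None],np.cos(r)]
    else: v=np.c_[d,np.ones(len(d))]
    w=v@Rm.T
    return e+w*((z-e[2])/w[:,2])[:,None]
def proj(c,P):
    f,cx,cy,Rm,e,fish=c; p=(np.atleast_2d(P)-e)@Rm
    rr=np.linalg.norm(p[:,:2],axis=1)
    k=np.arctan2(rr,p[:,2])/np.maximum(rr,1e-9) if fish else 1/p[:,2]
    return p[:,:2]*k[:,None]*f+[cx,cy]
E
python3 - <<'E'
from h import *
im=cv2.imread('pics/scene0.png'); c=cam('scene')
cv2.imwrite('pics/crop0.png',cv2.resize(im[110:290,210:450],None,fx=3.3,fy=3.3,interpolation=cv2.INTER_CUBIC))
for n,uv,z in [('blue flange',(279,157),50),('holder',(358,201),53),('g1',(240,177),50),('g2',(312,138),50),('red',(330,159),50),('black',(409,252),50)]: print(n,cast(c,uv,z).round(0))
E
```

```text
blue flange [[439.  61.  50.]]
holder [[ 514. -159.   53.]]
g1 [[329.  57.  50.]]
g2 [[544.  72.  50.]]
red [[540. -15.  50.]]
black [[ 521. -322.   50.]]
```

View pics/crop0.png

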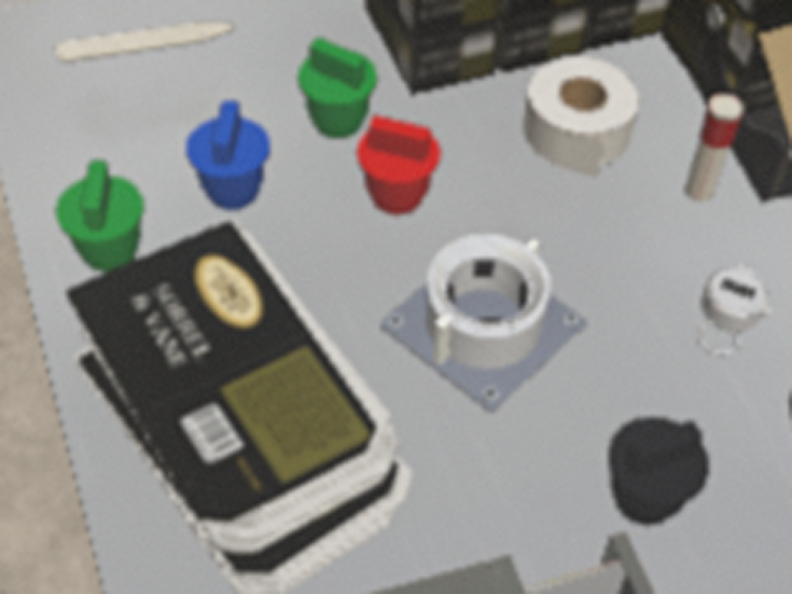

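The crop confirms it: the only blue cup is left of the holder, with its bar pointing roughly away from the camera. I'll retract and fly over for the wrist view.

```bash
python3 - <<'E'
from h import *
c=cam('scene')
print(cast(c,[(335,135),(300,85)],0).round(0))
s=env.state(); print(rot(s['eef_rot']).round(2))
for p in [(160,400,300),(410,60,250),(480,-155,250)]:
    for a in [np.pi/2,-np.pi/2, np.arctan2(p[1],p[0])+np.pi/2,np.arctan2(p[1],p[0])-np.pi/2]: 
        q=kin.ik(p,down(a)); print(p,round(a,2),None if q is None else np.round(q,2))
E
```

```text
[[634.  90.   0.]
 [676. 337.   0.]]
[[-0.    0.37  0.93]
 [-0.    0.93 -0.37]
 [-1.   -0.   -0.  ]]
(160, 400, 300) 1.57 [ 1.19 -0.02 -0.34  1.25  0.    1.19]
(160, 400, 300) -1.57 [ 1.19 -0.02 -0.34  1.25  0.   -1.95]
(160, 400, 300) 2.76 [ 1.19 -0.02 -0.34  1.25  0.    0.  ]
(160, 400, 300) -0.38 [ 1.19 -0.02 -0.34  1.25  0.   -3.14]
(410, 60, 250) 1.57 [ 0.15 -0.03 -0.47  1.14  0.    0.15]
(410, 60, 250) -1.57 [ 0.15 -0.03 -0.47  1.14  0.   -3.  ]
(410, 60, 250) 1.72 [ 0.15 -0.03 -0.47  1.14  0.    0.  ]
(410, 60, 250) -1.43 [ 0.15 -0.03 -0.47  1.14  0.   -3.14]
(480, -155, 250) 1.57 [-0.31  0.14 -0.29  1.15  0.   -0.31]
(480, -155, 250) -1.57 [-0.31  0.14 -0.29  1.15  0.    2.83]
(480, -155, 250) 1.26 [-0.31  0.14 -0.29  1.15  0.    0.  ]
(480, -155, 250) -1.88 [-0.31  0.14 -0.29  1.15  0.   -3.14]
```

```bash
python3 - <<'E'
from h import *
env.move_ptp((160,400,300),down(np.pi/2))
env.move_ptp((400,40,260),down(np.pi/2))
s=env.state(); np.savez('w1.npz',**s); cv2.imwrite('pics/wrist1.png',snapshot('wrist'))
env.move_ptp((480,-160,260),down(np.pi/2))
s=env.state(); np.savez('w2.npz',**s); cv2.imwrite('pics/wrist2.png',snapshot('wrist'))
print(s['clock'],s['position'])
E
```

```text
3.4 [ 479.70056844 -158.88289368  259.87034544]
```

View pics/wrist1.png

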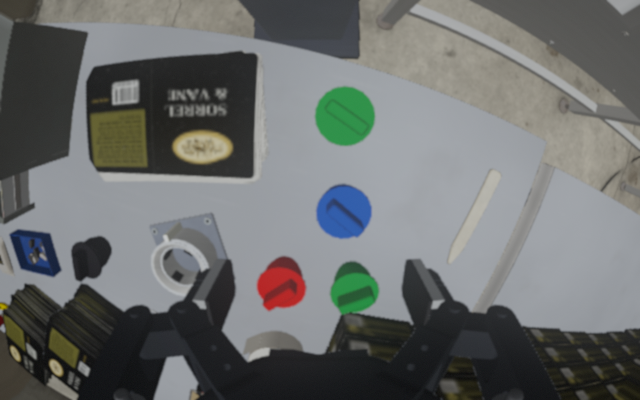

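View pics/wrist2.png

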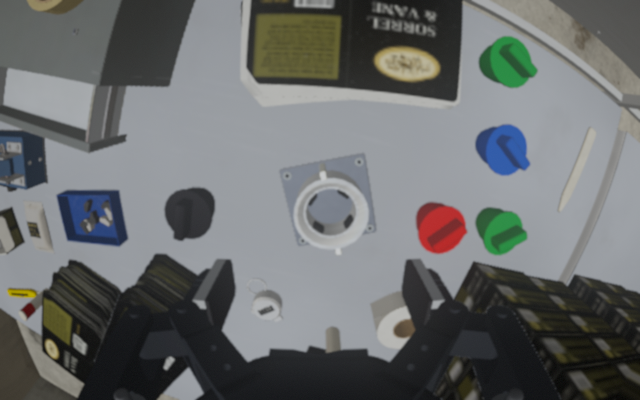

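wrist1 shows the blue cup at (344,211), with its bar running from upper left to lower right. wrist2 shows the holder at (331,212), with ribs near (323,174) and (338,251). Next I'll measure both.

```bash
python3 - <<'E'
from h import *
a=cv2.imread('pics/wrist1.png'); b=cv2.imread('pics/wrist2.png')
A=cv2.resize(a[175:250,305:385],None,fx=5,fy=5,interpolation=cv2.INTER_CUBIC)
B=cv2.resize(b[150:265,275:390],None,fx=3.26,fy=3.26,interpolation=cv2.INTER_CUBIC)
o=np.zeros((380,790,3),np.uint8); o[:375,:400]=A; h,w=B.shape[:2]; o[:h,405:405+w]=B
cv2.imwrite('pics/crop1.png',o)
c=cam('wrist',np.load('w1.npz'))
hsv=cv2.cvtColor(a,cv2.COLOR_BGR2HSV); m=((hsv[...,0]>100)&(hsv[...,0]<125)&(hsv[...,1]>120)).astype(np.uint8); m[:, :300]=0; m[:,400:]=0; m[:170]=0;m[260:]=0
ct=max(cv2.findContours(m,0,cv2.CHAIN_APPROX_NONE)[0],key=cv2.contourArea)[:,0]
P=cast(c,ct+0.0,52)[:,:2]; print('flange',cv2.minEnclosingCircle(P.astype(np.float32)),cv2.fitEllipse(P.astype(np.float32)))
c=cam('wrist',np.load('w2.npz'))
g=cv2.cvtColor(b,cv2.COLOR_BGR2HSV); m=((g[...,2]>205)&(g[...,1]<25)).astype(np.uint8); m[:,:280]=0;m[:,385:]=0;m[:155]=0;m[262:]=0
ct=max(cv2.findContours(m,0,cv2.CHAIN_APPROX_NONE)[0],key=cv2.contourArea)[:,0]
P=cast(c,ct,53)[:,:2].astype(np.float32); print('rim',cv2.minEnclosingCircle(P),cv2.fitEllipse(P),len(ct))
E
```

```text
flange ((440.3465270996094, 70.15418243408203), 32.766719818115234) ((440.6153259277344, 68.66448974609375), (60.26131820678711, 62.61123275756836), 109.83841705322266)Traceback (most recent call last):
  File "<stdin>", line 13, in <module>
ValueError: max() iterable argument is empty
```

View pics/crop1.png

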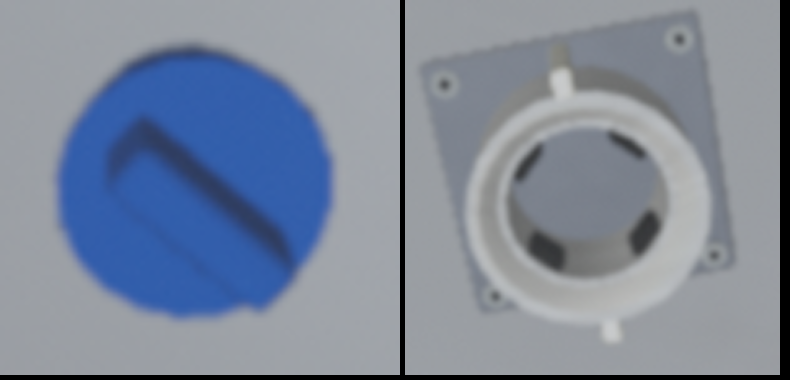

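```bash
python3 - <<'E'
from h import *
a=cv2.imread('pics/wrist1.png'); b=cv2.imread('pics/wrist2.png')
c=cam('wrist',np.load('w1.npz'))
t=np.array([(150,150),(108,190),(293,268),(258,308)])/5+[304.6,174.6]
P=cast(c,t,78)[:,:2]; print('bar top',P.round(1),P.mean(0)); 
for i,j in[(0,2),(1,3),(0,1),(2,3)]: d=P[j]-P[i]; print(np.linalg.norm(d).round(1),np.degrees(np.arctan2(d[1],d[0])).round(1))
c=cam('wrist',np.load('w2.npz'))
f=lambda q:(np.array(q)-[405,0])/3.26+[274.65,149.65]
Q=cast(c,f([(420,63),(697,10),(735,265),(480,310)]),5)[:,:2]; print('plate',Q.round(1),Q.mean(0))
for i,j in[(0,3),(1,2),(0,1),(3,2)]: d=Q[j]-Q[i]; print(np.linalg.norm(d).round(1),np.degrees(np.arctan2(d[1],d[0])).round(1))
S=cast(c,f([(562,82),(612,328)]),50)[:,:2]; d=S[1]-S[0]; print('ribs',S,S.mean(0),np.linalg.norm(d),np.degrees(np.arctan2(d[1],d[0])))
# rim by edge points: radial max gradient
g=cv2.GaussianBlur(cv2.cvtColor(b,cv2.COLOR_BGR2GRAY),(3,3),0).astype(float)
import scipy.ndimage as nd
ctr=np.array([331.4,213.5]); pts=[]
for th in np.radians(np.r_[-60:60:4,120:240:4]):
    u=np.array([np.cos(th),np.sin(th)]); r=np.arange(31,43,.25); uv=ctr+r[:,None]*u
    v=nd.map_coordinates(g,[uv[:,1],uv[:,0]],order=1); i=np.argmin(np.diff(v)); pts.append(uv[i])
P=cast(c,pts,53)[:,:2]; print('rim',cv2.fitEllipse(P.astype(np.float32)))
# scene check: blue
print(cast(cam('scene'),(357.5,201),53).round(1))
E
```

```text
bar top [[422.1  56.8]
 [430.9  48.2]
 [448.7  87.9]
 [458.1  80.8]] [439.91927928  68.42061812]
41.0 49.5
42.5 50.2
12.3 -44.1
11.7 -37.1
plate [[ 480.5 -207.8]
 [ 459.7 -103.1]
 [ 564.4  -82.3]
 [ 584.6 -187.1]] [ 522.31252435 -145.09009339]
106.2 11.3
106.8 11.2
106.8 101.2
106.7 100.9
ribs [[ 476.91007799 -154.5179764 ]
 [ 569.2212138  -135.53949811]] [ 523.06564589 -145.02873725] 94.24186136583003 11.617701706956664
rim ((523.0286865234375, -145.1964111328125), (85.2083511352539, 86.21199798583984), 98.21764373779297)
[[ 513.4 -158.9   53. ]]
```

```bash
python3 - <<'E'
from h import *
c=cam('scene')
print(cast(c,(358.3,194.0),53).round(1),cast(c,(279,155),52).round(1))
ims={}
print(proj(c,[(523,-145,53),(440.3,68.6,52)]))
for aa in [49.8,]:
  for k in (-90,90):
    a=np.radians(aa+k); print(k,np.round(kin.ik((440,68.6,69),down(a)),2))
    # in holder: bar yaw 11.3+60 , 11.3-60 -> 11.3
    for d in (60,-60,0): 
        q=kin.ik((523,-145,120),down(np.radians(11.3+d+k))); print('  ',d,None if q is None else np.round(q,2))
E
```

```text
[[ 527.4 -143.9   53. ]] [[441.6  65.3  52. ]]
[[357.07482286 195.16415307]
 [277.88278199 154.42443964]]
-90 [ 0.15  0.2  -0.67  0.7   0.    2.43]
   60 [-0.27  0.3  -0.39  0.88  0.    1.63]
   -60 [-0.27  0.3  -0.39  0.88  0.   -2.56]
   0 [-0.27  0.3  -0.39  0.88  0.    2.67]
90 [ 0.15  0.2  -0.67  0.7   0.   -0.71]
   60 [-0.27  0.3  -0.39  0.88  0.   -1.51]
   -60 [-0.27  0.3  -0.39  0.88  0.    0.58]
   0 [-0.27  0.3  -0.39  0.88  0.   -0.47]
```

Scene and wrist estimates agree to about 4 mm. The cup is at (440.3,68.5) with its bar at 50°. The holder is at (523.3,-145) with its ribs at 11.3°. Grasping now.

```bash
python3 - <<'E'
from h import *
a=np.radians(50+90)
hand.command_gripper(0.6,80)
env.move_ptp((440.2,68.5,180),down(a))
env.line_to((440.2,68.5,110),vel=150)
s=env.state(); print(s['position'],s['contact_force'])
cv2.imwrite('pics/scene1.png',snapshot('scene')[60:260,180:440].repeat(3,0).repeat(3,1))
env.line_to((440.2,68.5,81),vel=80)
s=env.state(); print(s['position'],s['contact_force'])
hand.command_gripper(0.0,80)
s=env.state(); print(s['position'],s['contact_force'],s['gripper_width'],s['clock'])
cv2.imwrite('pics/scene2.png',snapshot('scene')[60:260,180:440].repeat(3,0).repeat(3,1))
E
```

```text
[440.87816768  67.94925305 110.56613395] [-0.43228787 -0.27149421  0.18528641]
[440.30707398  68.55762166  81.22202741] [-0.00540293 -0.63313038  0.39309503]
[440.86818383  68.56653546  81.6322294 ] [ 0.06773786 -0.75903447  6.42601229] 0.14497440737832268 6.4583
```

View pics/scene2.png

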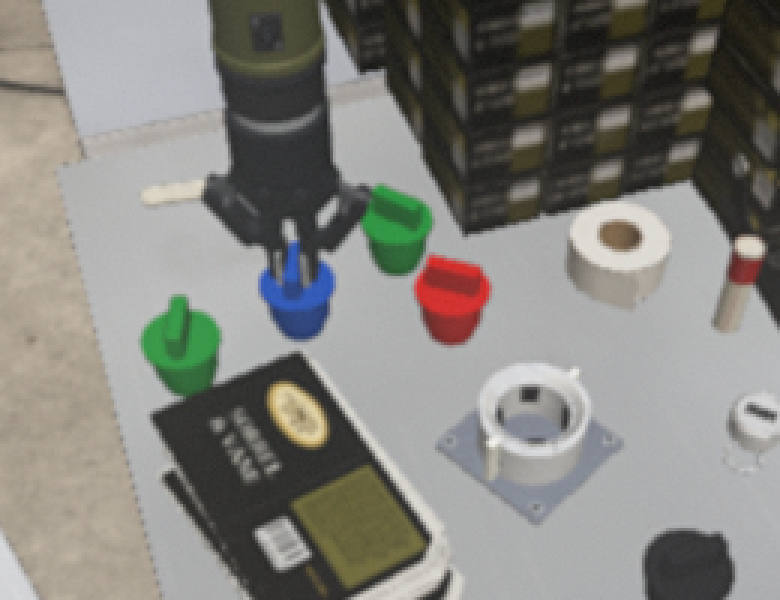

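The grip is on the bar: width about 12 mm, jaws on the blue cup. Lifting it and carrying it over the mouth, with the bar at 71°.

```bash
python3 - <<'E'
from h import *
env.line_to((440.2,68.5,185),vel=150)
print(env.state()['gripper_width'],env.state()['contact_force'])
env.move_ptp((523.3,-145,185),down(np.radians(71.3+90)))
env.line_to((523.3,-145,150),vel=100)
s=env.state(); np.savez('w3.npz',**s); print(s['position'],s['contact_force'],s['clock'])
im=snapshot('scene'); cv2.imwrite('pics/s3full.png',im); cv2.imwrite('pics/scene3.png',im[120:260,280:440].repeat(4,0).repeat(4,1))
cv2.imwrite('pics/wrist3.png',snapshot('wrist'))
cv2.imwrite('pics/side3.png',snapshot('side'))
E
```

```text
0.1484356220846669 [ 0.54712036 -0.05647748 -1.22478354]
[ 523.08719262 -144.19151765  150.00542754] [ 0.80385727 -0.80020152 -1.04573857] 8.7667
```

View pics/scene3.png

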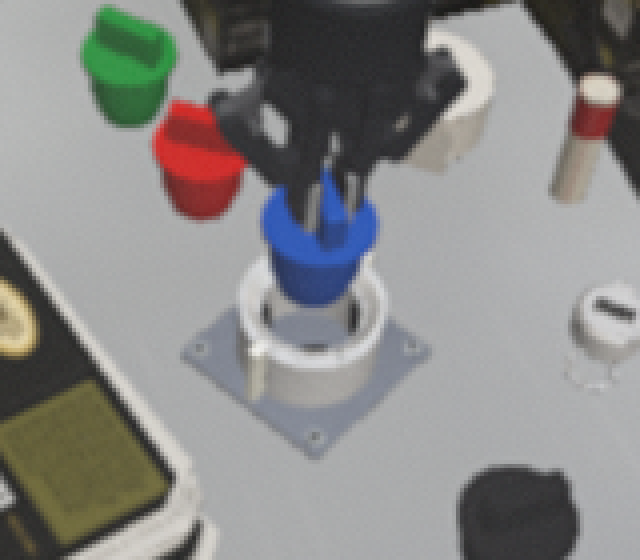

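View pics/wrist3.png

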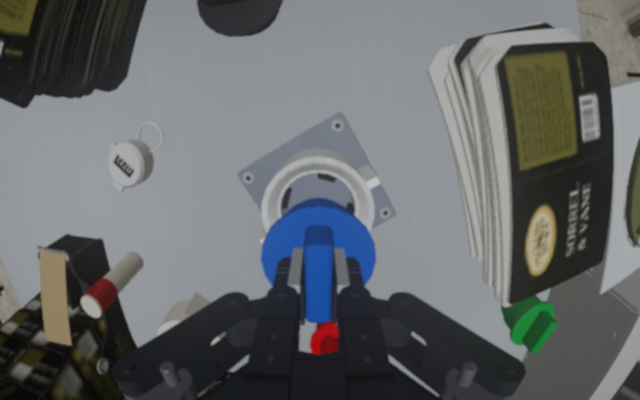

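wrist3 shows the bar parallel between the pads and the flange spanning about (262–375). I'll check the flange centre against the TCP, and holder rim alignment, before going in.

```bash
python3 - <<'E'
from h import *
import scipy.ndimage as nd
s=np.load('w3.npz'); c=cam('wrist',s)
b=cv2.imread('pics/wrist3.png'); hsv=cv2.cvtColor(b,cv2.COLOR_BGR2HSV)
m=((hsv[...,0]>100)&(hsv[...,0]<125)&(hsv[...,1]>120)).astype(np.uint8)
m[:190]=0;m[300:]=0
ct=max(cv2.findContours(m,0,cv2.CHAIN_APPROX_NONE)[0],key=cv2.contourArea)[:,0]
ct=ct[(ct[:,1]<245)]
P=cast(c,ct,150-81.4+52)[:,:2]
def circ(P):
    A=np.c_[2*P,np.ones(len(P))]; x=np.linalg.lstsq(A,(P**2).sum(1),rcond=None)[0]; return x[:2],np.sqrt(x[2]+x[0]**2+x[1]**2)
hull=cv2.convexHull(ct)[:,0]
P=cast(c,hull[hull[:,1]<243],120.6)[:,:2]
print('flange',circ(P),len(P),s['position'])
# rim upper arc
g=cv2.GaussianBlur(cv2.cvtColor(b,cv2.COLOR_BGR2GRAY),(3,3),0).astype(float)
print(proj(c,[(523.3,-145,53)]))
t=np.linspace(0,2*np.pi,60)
q=proj(c,np.c_[523.3+42*np.cos(t),-145+42*np.sin(t),0*t+53]); o=b.copy()
q2=proj(c,np.c_[s['position'][0]+32*np.cos(t),s['position'][1]+32*np.sin(t),0*t+120.6])
for k in (q,q2): cv2.polylines(o,[np.round(k*8).astype(np.int32)],True,(0,255,255),1,cv2.LINE_AA,3)
cv2.imwrite('pics/ov3.png',cv2.resize(o[110:310,220:420],None,fx=3,fy=3))
E
```

```text
flange (array([ 520.51328143, -149.95274518]), np.float64(27.858727757359492)) 16 [ 523.08719262 -144.19151765  150.00542754]
[[316.3860951  213.95580098]]
```

View pics/ov3.png

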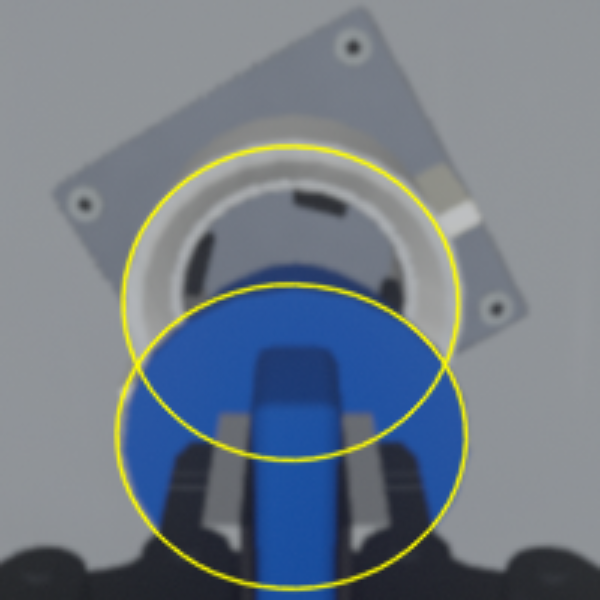

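Both predicted circles land on the rim and flange edges, so the cup and holder are aligned within about 1–2 mm. Entering the mouth and landing on the shoes.

```bash
python3 - <<'E'
from h import *
hand.command_gripper(0.0,110)
env.line_to((523.3,-145,120),vel=80)
s=env.state(); print(s['position'],s['contact_force'])
for z in (115,112):
    env.line_to((523.3,-145,z),vel=30)
    s=env.state(); print(s['position'],s['contact_force'],s['ft_torque'])
env.hold(0.3)
s=env.state(); print(s['position'],s['contact_force'],s['gripper_width'],s['clock'])
im=snapshot('scene'); cv2.imwrite('pics/scene4.png',im[120:260,280:440].repeat(4,0).repeat(4,1))
E
```

```text
[ 523.03967955 -144.938151    119.7077693 ] [ 0.35395601  0.67191243 -1.62587926]
[ 523.25728092 -144.97295388  115.00682827] [ 0.28650669 -0.47381488 -0.75088796] [-0.06948297  0.01767656 -0.0081153 ]
[ 524.08578343 -145.30519832  112.63618304] [-0.50937319 -1.46855936  2.22879506] [-0.12840989 -0.12960721 -0.02549616]
[ 524.06459809 -145.27609426  112.58852088] [ 1.16397485 -1.94445746  5.6449108 ] 0.13597851949471176 10.525
```

View pics/scene4.png

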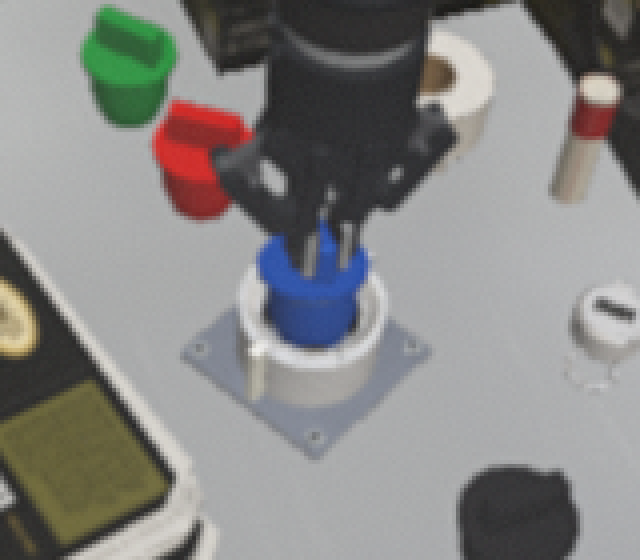

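It touched down with Fz 5.6 N at TCP z 112.6. Next is pressing and twisting from 71.3° to 11.3°.

```bash
python3 - <<'E'
from h import *
n=8
for i in range(1,n+1):
    z=112-(112-86)*i/n; a=71.3-60*i/n
    env.line_to((523.3,-145,z),vel=30,frame=down(np.radians(a+90)))
    s=env.state(); y=rot(s['eef_rot'])[:,1]
    print(i,s['position'].round(1),round(np.degrees(np.arctan2(y[1],y[0]))-90,1),s['contact_force'].round(1),s['ft_torque'].round(2),round(s['clock'],2))
    if abs(s['contact_force'][2])>70: break
im=snapshot('scene'); cv2.imwrite('pics/scene5.png',im[120:260,280:440].repeat(4,0).repeat(4,1))
E
```

```text
1 [ 523.8 -145.2  110. ] 63.8 [-1.5 -1.4 12.5] [ 0.06  0.48 -0.17] 10.86
2 [ 524.3 -145.6  106.9] 56.3 [-0.5  0.3 11.7] [-0.37  0.2  -0.11] 11.14
3 [ 523.3 -145.5  102.8] 48.8 [-1.6 -2.7  7.3] [-0.55  0.16  0.2 ] 11.43
4 [ 523.5 -145.6   99.6] 41.2 [-0.6 -0.8  7.6] [-0.47  0.1  -0.37] 11.71
5 [ 523.3 -145.7   96.6] 33.7 [-1.9 -2.3  9.9] [-0.49  0.45 -0.53] 11.99
6 [ 522.5 -145.7   93.4] 26.2 [-4.5 -2.9 12.5] [-0.48  0.93 -0.54] 12.28
7 [ 521.4 -145.6   92.5] 18.7 [-15.5  -1.1  39.8] [ 0.36  3.58 -0.42] 12.56
8 [ 521. -145.   92.] 11.3 [-28.1   2.5  67.2] [1.39 5.54 0.21] 12.84
```

View pics/scene5.png

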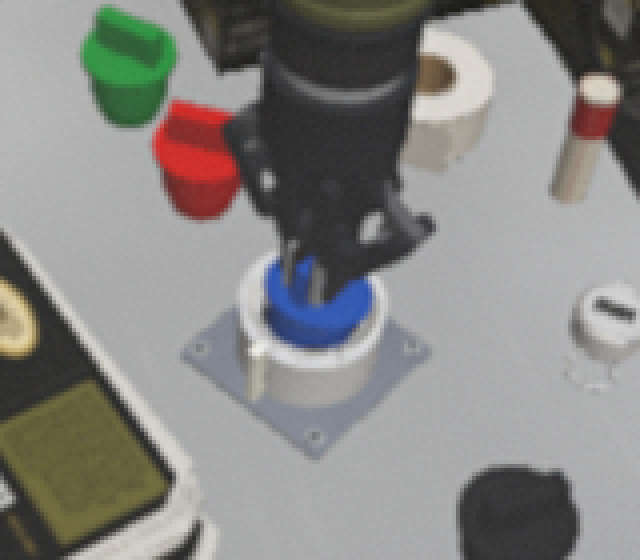

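Contact jumped to 67 N with a sideways −28 N near z 92, so something is binding or tilted. I'll look before continuing.

```bash
python3 - <<'E'
from h import *
s=env.state(); np.savez('w6.npz',**s)
a=snapshot('wrist'); b=snapshot('side'); c=snapshot('scene')
cv2.imwrite('pics/w6.png',cv2.resize(a[120:350,200:460],None,fx=2.5,fy=2.5,interpolation=cv2.INTER_CUBIC))
o=np.hstack([cv2.resize(b[150:270,320:440],None,fx=3.3,fy=3.3,interpolation=cv2.INTER_CUBIC),cv2.resize(c[140:260,290:410],None,fx=3.3,fy=3.3,interpolation=cv2.INTER_CUBIC)])
cv2.imwrite('pics/s6.png',o); print(s['gripper_width'],s['contact_force'],s['position'])
E
```

```text
0.13791142929332703 [-28.23423585   3.60485433  66.30142954] [ 521.01801127 -145.00902976   92.01549488]
```

View pics/w6.png

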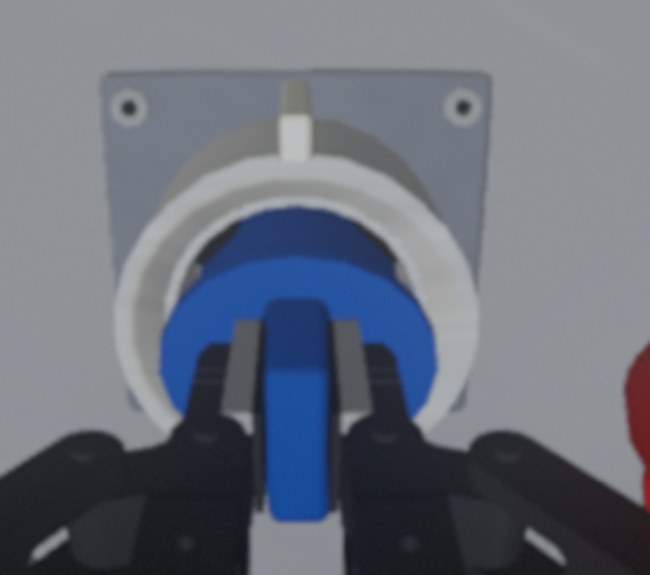

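View pics/s6.png

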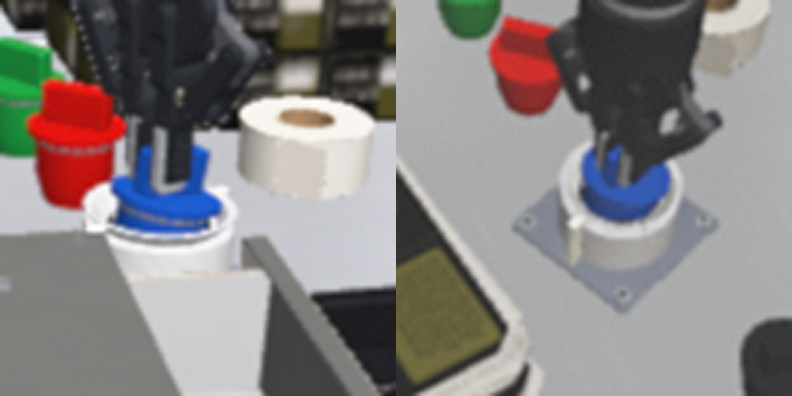

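The side view shows the cup tipped in the grip, with its +x side low, and jammed about 6 mm short of home. I'll unload, release, look at the tilt, and then press on the high side.

```bash
python3 - <<'E'
from h import *
def p(t):
    s=env.state(); print(t,s['position'].round(1),s['contact_force'].round(1),s['ft_torque'].round(2),round(s['gripper_width'],3),round(s['clock'],2))
env.line_to((523.3,-145,93),vel=30); p('up')
hand.command_gripper(0.5,80); p('open')
env.line_to((523.3,-145,160),vel=150); p('clear')
s=env.state(); np.savez('w7.npz',**s)
a=snapshot('wrist'); b=snapshot('side'); cv2.imwrite('pics/w7full.png',a)
o=np.hstack([cv2.resize(b[150:270,320:440],None,fx=3.3,fy=3.3,interpolation=cv2.INTER_CUBIC),cv2.resize(a[120:320,220:420],(396,396),interpolation=cv2.INTER_CUBIC)])
cv2.imwrite('pics/s7.png',o)
E
```

```text
up [ 520.8 -144.6   92.8] [-10.2   0.7  13.2] [0.19 1.77 0.02] 0.136 13.43
open [ 523.5 -144.9   92.8] [-0.3 -0.1 -0. ] [0.01 0.01 0.02] 0.498 13.82
clear [ 523.1 -145.   159.6] [-0.6 -0.3  0.1] [ 0.02  0.   -0.04] 0.497 14.43
```

View pics/s7.png

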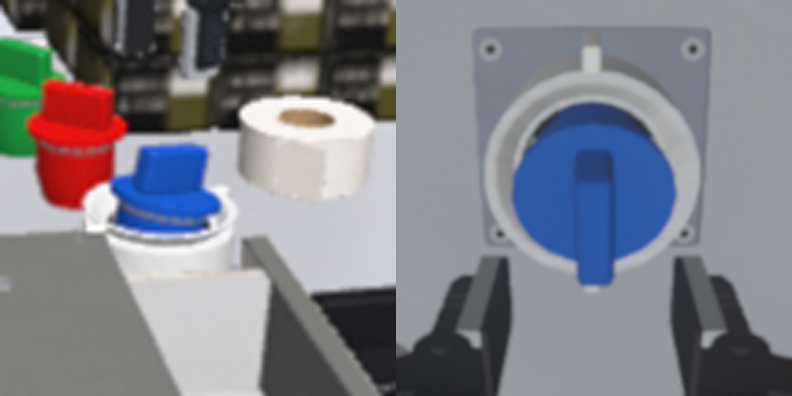

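The cup is released and leans about 9° to +x, with the bar already in line with the ribs. I'll straddle the bar loosely and press the high −x side of the flange, keeping the force below about 38 N.

```bash
cat >> h.py <<'E'
def p(t):
    s=env.state(); print(t,s['position'].round(1),s['contact_force'].round(1),s['ft_torque'].round(2),round(s['gripper_width'],3),round(s['clock'],2)); return s
HX=np.array([np.cos(np.radians(11.3)),np.sin(np.radians(11.3))]); HC=np.array([523.3,-145.])
def press(off,z0,zmin,step=1.0,fmax=36):
    xy=HC+off*HX; z=z0
    env.line_to((*xy,z0),vel=100)
    while z>zmin:
        z-=step; env.line_to((*xy,z),vel=40); s=env.state(); f=s['contact_force']
        print(round(z,1),round(s['position'][2],1),f.round(1),end=' | ')
        if f[2]>fmax: break
    p('\npress end')
    return z
def look(n):
    s=env.state(); np.savez(f'{n}.npz',**s)
    a=snapshot('wrist'); b=snapshot('side'); cv2.imwrite(f'pics/{n}full.png',a)
    o=np.hstack([cv2.resize(b[150:270,320:440],None,fx=3.3,fy=3.3,interpolation=cv2.INTER_CUBIC),cv2.resize(a[120:320,220:420],(396,396),interpolation=cv2.INTER_CUBIC)])
    cv2.imwrite(f'pics/{n}.png',o)
E
python3 - <<'E'
from h import *
hand.command_gripper(0.33,60)
env.line_to((*(HC-18*HX),110),vel=150)
z=press(-18,98,80)
env.line_to((*(HC-18*HX),110),vel=100)
env.line_to((*HC,160),vel=150)
look('s8'); p('')
E
```

```text
97.0 97.5 [-0.  -0.7  0.3] | 96.0 96.0 [-0.3  0.4 -0.8] | 95.0 94.9 [-0.3 -0.1 -0.3] | 94.0 93.9 [-0.1  0.7 -0.2] | 93.0 92.9 [ 0.3  0.1 -0.3] | 92.0 91.9 [0.5 0.5 0.4] | 91.0 90.9 [ 0.1 -0.5 -0. ] | 90.0 90.2 [-1.8 -0.2  2.3] | 89.0 89.6 [-2.2 -0.8  7.8] | 88.0 89.0 [-4.2 -0.1 12.9] | 87.0 88.4 [-7.   0.  16.7] | 86.0 87.6 [-9.  -0.7 20.6] | 85.0 86.8 [-11.   -1.   23.7] | 84.0 85.9 [-13.2  -1.7  27. ] | 83.0 84.9 [-16.   -1.2  30.3] | 82.0 84.1 [-18.7  -1.9  33.3] | 81.0 83.1 [-21.4  -2.8  36.3] | 
press end [ 501.4 -150.    83.1] [-21.4  -2.8  36.3] [-0.51  4.71  0.13] 0.332 19.84
 [ 522.  -144.7  158.4] [ 0.1  0.3 -0.6] [-0.04  0.02  0.01] 0.332 20.89
```

View pics/s8.png

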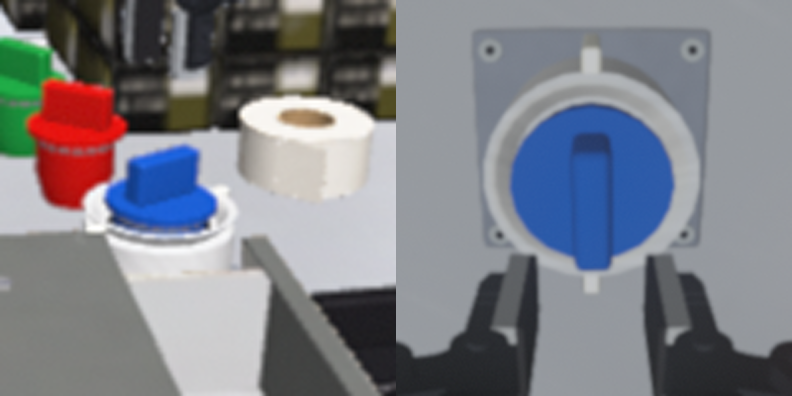

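```bash
python3 - <<'E'
from h import *
s=np.load('s8.npz'); c=cam('wrist',s); a=cv2.imread('pics/s8full.png')
o=cv2.resize(a[150:270,250:390],None,fx=5.5,fy=5.5,interpolation=cv2.INTER_CUBIC)
t=np.linspace(0,2*np.pi,60); HY=np.array([-HX[1],HX[0]])
def dr(P,col):
    q=(proj(c,P)-[250,150]+.5)*5.5; cv2.polylines(o,[np.round(q*8).astype(np.int32)],True,col,1,cv2.LINE_AA,3)
dr(np.c_[HC[0]+42*np.cos(t),HC[1]+42*np.sin(t),0*t+53],(0,255,255))
for dz,col in((0,(0,255,0)),(6,(0,0,255))):
    dr(np.c_[HC[0]+32*np.cos(t),HC[1]+32*np.sin(t),0*t+56+dz],col)
    dr(np.array([[*(HC+sx*23*HX+sy*7*HY),82+dz] for sx,sy in((1,1),(1,-1),(-1,-1),(-1,1))]),col)
cv2.imwrite('pics/ov8.png',o)
E
```

```text
(no output)
```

View pics/ov8.png

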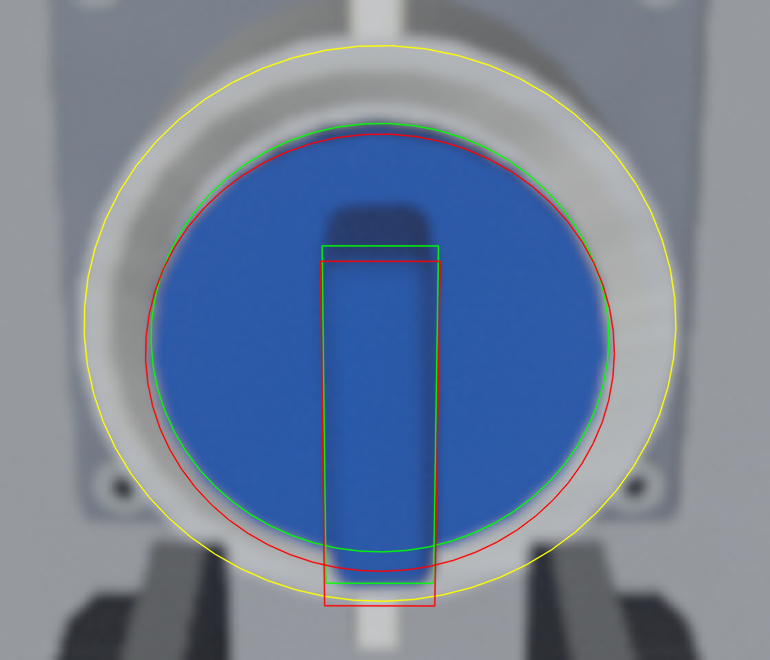

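The overlay for the home pose (green) matches the flange and bar end closely, so it's nearly home. I'll press centrally, then probe both sides lightly to measure tilt and height.

```bash
python3 - <<'E'
from h import *
env.line_to((*HC,92),vel=150)
press(0,90,74,fmax=37)
env.line_to((*HC,92),vel=100)
for o in (18,-18):
    env.line_to((*(HC+o*HX),90),vel=100)
    press(o,87,76,step=0.7,fmax=7)
    env.line_to((*(HC+o*HX),92),vel=100)
env.line_to((*HC,160),vel=150)
look('s9'); p('')
E
```

```text
89.0 89.2 [ 0.3 -0.3 -1.3] | 88.0 87.9 [ 0.3 -0.5  0.3] | 87.0 86.9 [-0.6  0.4  0.4] | 86.0 85.9 [-0.1  0.5 -1. ] | 85.0 84.9 [-0.5  0.7 -0.6] | 84.0 83.9 [ 0.9  0.2 -0.3] | 83.0 83.2 [ 0.2 -0.4  2.4] | 82.0 83.0 [-3.1  0.7 10.9] | 81.0 83.0 [-5.2  1.3 18.9] | 80.0 82.9 [-8.8  1.6 28.3] | 79.0 82.8 [-11.7   2.9  36.2] | 78.0 82.7 [-14.9   3.6  44.9] | 
press end [ 523.6 -145.1   82.7] [-14.9   3.6  44.9] [0.93 3.46 0.06] 0.332 24.74
86.3 86.4 [-0.4 -0.1 -0.6] | 85.6 85.6 [-0.2  0.3 -0.8] | 84.9 84.8 [ 0.1  0.7 -0.5] | 84.2 84.1 [-0.3 -0.6 -0.4] | 83.5 83.4 [0.7 0.1 0.4] | 82.8 82.8 [ 0.2 -1.3  0.2] | 82.1 82.7 [-1.9  1.2  5.9] | 81.4 82.6 [-4.4  1.2 11.3] | 
press end [ 541.1 -141.5   82.6] [-4.4  1.2 11.3] [ 0.19  0.78 -0.01] 0.328 27.62
86.3 86.2 [-0.2 -0.2 -0.6] | 85.6 85.6 [ 1.   0.3 -0.2] | 84.9 84.9 [-0.6  0.  -0.1] | 84.2 84.1 [ 0.2 -0.6 -0.8] | 83.5 83.6 [-0.3  0.3  1.1] | 82.8 83.4 [-1.9  0.3  6. ] | 82.1 83.2 [-4.4  0.3 10.7] | 
press end [ 505.7 -148.7   83.2] [-4.4  0.3 10.7] [0.11 0.82 0.03] 0.329 30.38
 [ 522.1 -144.7  158.5] [-0.4 -0.9 -0.3] [ 0.03  0.02 -0.03] 0.33 31.35
```

View pics/s9.png

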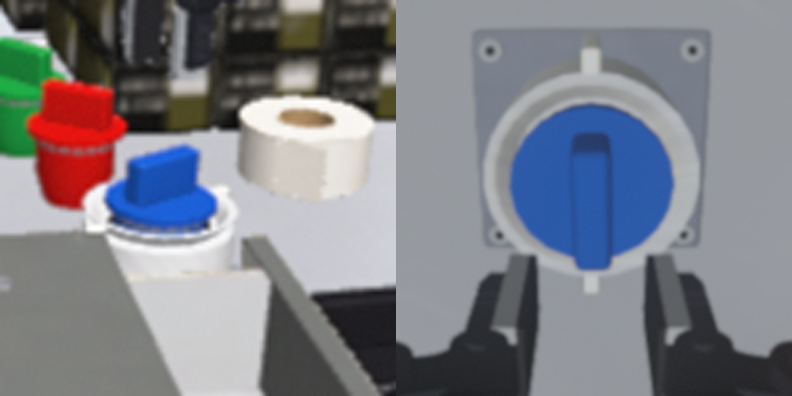

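The centre press met a stiff stop: 45 N with under 0.5 mm of travel, above the 30 N friction limit, so the cup is on the floor. The side probes differ by about 0.7 mm over 36 mm, which is about 1° of tilt. s9 shows the bar in line with both ribs and the gripper clear.

```bash
python3 - <<'E'
from h import *
env.sign_off(); p('done')
E
```

```text
the job is handed in; nothing more can be done
the job is handed in; nothing more can be done
```

The blue cup is loaded in the holder, and I handed the job in at about 31 s on the robot's clock. No verdict was reported.

**What I did:** I gripped the blue cup by its bar and landed it upright on the shoes with the bar 60° off the ribs. It dwelt there 0.3 s, then I twisted it down to the rib line.

**What went wrong:** Near the end of the twist the cup tipped about 9° in the grip and jammed roughly 6 mm short. The wrist force reached 67 N, under its 120 N limit. I let go, straddled the bar loosely and pressed the flange's high side, then its centre, with the fingertips until it was level and home.

**Last checks:**
- **Bottomed out:** the centre press met a stiff stop at 45 N, more than the 30 N shoe friction. I aimed to stay under about 38 N; these were fingertip contacts, but 45 N is above the 40 N body limit if that counts fingers.
- **Level:** the flange height on the two sides differed by 0.7 mm over 36 mm, about 1° of tilt.
- **Position and bar:** in the wrist picture before the last press, the flange and the bar's near end matched the predicted home outline. The bar's far top edge was harder to read. The last picture shows the bar in line with the ribs.
- **Clear:** the gripper was open and more than 70 mm above the cup. I did not go near the black cup, but I did not measure its position again.

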